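# Prime the saw's hand lubricator until its indicator pin is out

## Task

The refilled hand lubricator for the sliding saw must be primed: with the fingertips press the black push knob on top of the pump down and let its spring bring it back up, again and again, until the indicator pin on the distributor block stands fully out with its dark groove clear of the brass gland nut. Stop there and move clear, because a few strokes too many draw the pin in again. Do not touch the pin itself, do not lift, shove or tip the lubricator, and leave everything else on the bench where it is.

Things in the scene. Friction and masses are not known exactly. Their poses are not given: they have to be found in the camera images.
- knob_top (a point): Centre of the top of the push knob: black plastic mushroom knob, 42 mm across, 16 mm high, nearly flat on top, on an upright 9 mm rod. At rest its top is 190 mm above the bench; this point goes down with it. Below it the pump head's top is at 144 mm, the reservoir lid at 120 mm. No other part of the lubricator is higher than the head.
- plunger (a joint): How far the push knob is pressed, m: 0 = up at rest, 0.028 = down on its stop. Return spring: 6 N to start, 13 N at the bottom, plus some 5 N of drag at 0.1 m/s. Let go, it returns by itself in under 0.3 s. Oil is delivered on the way down only: most by a full press (27 mm or more), three quarters of that by 22 to 25 mm, less by shorter ones.
- pin (a joint): How far the indicator pin has come out, m: 0 = in, 0.024 = farthest out. Starts at 0 to 0.0045. Each full press brings it out by 1 to 4.5 mm; it stays (within 1 mm) when the knob rises. Beyond 0.020 its groove is clear of the nut: fully out, after 4 to 7 full presses. It stays beyond 0.020 for three more full presses; pumped further it goes in again (out and in takes 18 full presses).
- pin_tip (a point): Centre of the outer tip of the indicator pin: bright steel, 10 mm thick, level, 45 mm above the bench, coming out of the brass gland nut on the block's face turned away from the robot. 3 mm stand out of the nut when it is in, 27 mm at the farthest. A black groove round it, 20 to 23 mm behind the tip, shows whole only when the pin is fully out. This point moves with the pin.
- gland (a point): Centre of the outer face of the brass gland nut (18 mm across, 45 mm above the bench) from which the pin comes out; fixed to the lubricator. The pin moves out along the lubricator's +x axis, away from the robot.
- pump: The lubricator: loose, about 3 kg. Dark base plate 160 (x) by 260 (y) mm, 14 mm high; origin at the centre of its underside, z up. White reservoir 110 by 96 mm centred at x 0, y +55 mm with pump head and knob above it; aluminium distributor block 50 by 74 mm centred at x 0, y -65 mm, 79 mm high with its plugged outlets; the pin leaves it at x +35, y -74.5 mm, to +x. Copper pipe between.
- plug: Brass hexagon plug, 23 mm across the corners, 22 mm high, standing loose on the base plate in front of the gap between reservoir and block; origin under its centre. Leave alone.
- wrench: Steel combination wrench, 159 mm long, 8 mm thick, lying on the bench on the robot's side of the lubricator; origin under its middle. Leave alone.
- oil: White oil bottle with black cap, 64 mm across, 170 mm high, standing; origin under its centre. Leave alone.
- measure: Grey tape measure, 72 by 36 mm, 66 mm high, standing; origin under its centre. Leave alone.
- offcut: Wooden offcut 170 by 58 mm, 28 mm thick, lying; origin under its centre. Leave alone.
- discs: Stack of round sanding discs, 115 mm across, 20 mm high, lying flat; origin under its centre. Leave alone.
- driver: Screwdriver 200 mm long, lying; origin under its middle. Leave alone.

How it is judged:
By the outcome, as a careful person would: the job done as asked, in the order asked, and still so for the second after the job is handed in, with the robot touching nothing.
It also fails if it takes over 58 s, if anything falls off the work surface, if the arm or the gripper's body presses on something with over 40 N, if the wrist force passes 120 N, or if a joint passes its speed limit or range.

## Robot

A 6-joint arm with a two-finger parallel gripper is mounted at the origin on the work surface. World frame = base frame: x ahead of the robot, y to its left, z up, the work surface at z = 0. Lengths are in mm, angles in rad, forces in N, time in s.
With the tool pointing down it reaches from about 400 to 825 mm from the base axis. Payload 7 kg.
Tool frame: the origin (TCP) lies midway between the tips of the shut fingers; the grasp point (between the pads) lies manip.pinch_z behind it (manip.pinch_z is the distance from the TCP to the grasp point, in mm); z points along the fingers, y is the direction in which the jaws open and shut (so a half turn about z gives the same grasp; the last joint's range is limited). The gripper opens to 88 mm and grips with 3 to 60 N. Pads are 19 mm wide; open, the fingers measure 130 mm over their backs; the gripper's body (78 mm by 193 mm) begins 47 mm behind the grasp point.
Start: joints at [1.415, 0.359, 0.012, 0, -1.224, -0.288], TCP at [289.833, 609.583, 201.861] pointing down, gripper open.
Joint ranges: [-3.07, 3.07], [-1.43, 2.12], [-1.02, 1.25], [-3.03, 1.67], [-3.05, -0], [-3.03, 3.03]. Speed limits (rad/s): [2.39, 2.39, 3.01, 3.14, 3.14, 3.14].

## Interface

Orientations are given as a unit quaternion [w, x, y, z].
In Python, from bench import manip gives the robot as it stands.
- The arm moves only by the shell command python3 -m crank 'ROWS' [FORCE]. ROWS is JSON, one flat list of numbers, 7 for each row, row after row: the shift along the tool's x, y, z in mm, then the turn, a rotation vector about the tool's x, y, z in degrees, then the opening, from 0 (shut) to 1 (fully open). In form: [tx, ty, tz, ax, ay, az, hand, tx, ty, tz, ax, ay, az, hand, ...]. A call has exactly 5 rows; each row shifts and turns the pose as measured when the row begins, along the tool's axes as they then stand; what a row does not reach is not made up. A row lasts 1/12 s, in which the tool goes at most 41.7 mm and 7.16 degrees, less where a joint would pass 70% of its speed; a pose out of reach is approached as far as the arm can. A call with a gripper value outside its range is refused whole. The fingers move at their own pace and stop on an object; FORCE is the grip in N (left out, the last holds). Time passes only in rows, so rows that do not move let the fingers close, or fill a call up. It gives the time, the measured TCP pose, the force and the opening at its end, in the units of the state.
- manip.get_obs(): the state, without advancing time (a new reading comes with each control period).
- manip.snapshot(name): name is "scene" or "top"; returns (picture, depth): 384x512x3 uint8, red, green, blue; 384x512 float32, mm along the optical axis (not along the pixel's ray), 0 where there is no reading.
- manip.calibration(name): a dict with "fov_y" (degrees; the focal length in pixels is half the picture's height over the tangent of half this angle, whatever the lens; pixels are square), "cx", "cy" (the principal point, pixels), "eye" and "orientation" of the camera in the world. Camera axes: x right, y down, z forward; pixel columns grow to the right and rows downward; lengths in mm; the calibration is good to about 2 mm. A picture is of the moment at which its call begins. calibration takes no time and is no camera call.
- manip.job_done(): hands the job in, once; it reports no verdict.
The state is a dict: "t": time; "joint_positions": joint angles; "qd": joint speeds; "joint_torque": joint torques, N m; "tool_pos": TCP position; "orientation": TCP orientation; "contact_force": force on the tool from outside, world axes, zero at the start; "ft_torque": the same for the moment, N m; "grip_width": finger opening in mm.
Only numpy, scipy, OpenCV 4.12 (cv2) and the standard library are available. Lean on these libraries where they do the work, as an engineer would, in place of code of your own. Each camera call takes 0.05 s, during which the arm holds its last target. There are 200 camera calls.

## Working session

There is one attempt and no reset: what is moved stays moved. The work goes in short steps, Python scripts to look and compute and a shell command to move; the robot and the scene stay as the last step left them, time stands still between calls to the robot, and variables do not carry over. Pictures are saved under pics/ and viewed, about 8 in all and at most 12, crops included, and the job is handed in when it is done.

```bash
mkdir -p pics
cat > h.py <<'E'
import numpy as np, cv2
from bench import manip
from scipy.spatial.transform import Rotation as R
def cam(n):
    c=manip.calibration(n); f=192/np.tan(np.radians(c["fov_y"]/2)); q=c["orientation"]
    return f,c["cx"],c["cy"],np.array(c["eye"],float),R.from_quat([q[1],q[2],q[3],q[0]]).as_matrix()
def ray(n,u,v,z):
    f,cx,cy,e,M=cam(n); d=M@[(u-cx)/f,(v-cy)/f,1]; return e+d*(z-e[2])/d[2]
def proj(n,p):
    f,cx,cy,e,M=cam(n); c=M.T@(np.array(p,float)-e); return [cx+f*c[0]/c[2],cy+f*c[1]/c[2]]
def cloud(n,dep):
    f,cx,cy,e,M=cam(n); v,u=np.mgrid[:384,:512]
    return e+np.stack([(u-cx)/f*dep,(v-cy)/f*dep,dep],-1)@M.T
def save(n,name):
    p,d=manip.snapshot(n); cv2.imwrite(f"pics/{name}.png",p[:,:,::-1]); np.savez(f"pics/{name}.npz",p=p,d=d); return p,d
def st():
    o=manip.get_obs(); q=o["orientation"]; print(o["t"],np.round(o["tool_pos"],1),np.round(q,4),np.round(o["contact_force"],1),o["grip_width"]); return o
E
python3 - <<'E'
from h import *
a=save("scene","s0")[0];b=save("top","t0")[0]
for n in("scene","top"): print(manip.calibration(n))
st();print(manip.pinch_z)
E
```

```text
{'fov_y': 47.58257657672967, 'cx': 258.2482034922715, 'cy': 193.09766414406494, 'eye': array([1247.88650344,  901.59436042, 1011.78312522]), 'orientation': array([-0.14677296,  0.31323239,  0.83676194, -0.42446745])}
{'fov_y': 44.361387055573545, 'cx': 251.25135796881932, 'cy': 193.8475587106213, 'eye': array([ 352.54647904,  -13.63497776, 1493.59978984]), 'orientation': array([ 0.05005407, -0.70551522,  0.70614209, -0.03325993])}
0.1 [289.6 609.2 201. ] [ 7.000e-04  9.755e-01 -2.201e-01 -1.000e-04] [-0.1  0.4  0.9] 87.72286105053034
18.8
```

View pics/s0.png

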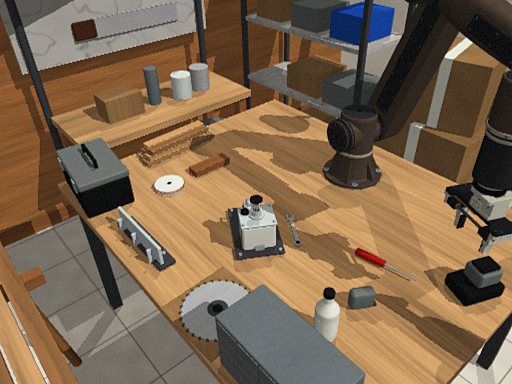

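View pics/t0.png

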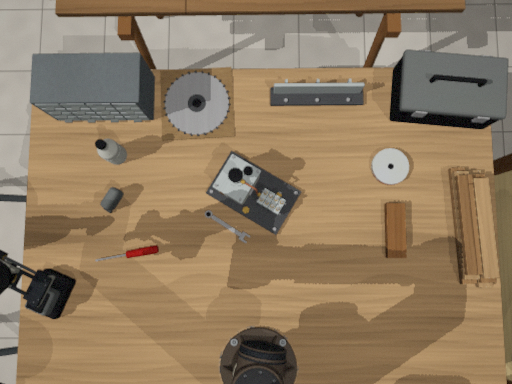

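Run:
```python
from h import *
a=cv2.imread("pics/s0.png")[180:270,215:305];b=cv2.imread("pics/t0.png")[145:240,200:305]
a=cv2.resize(a,(400,400),interpolation=2);b=cv2.resize(b,(400,int(400*95/105)),interpolation=2)
b=cv2.copyMakeBorder(b,0,400-b.shape[0],0,0,0)
cv2.imwrite("pics/c0.png",np.hstack([a,b]))
d=np.load("pics/t0.npz")["d"];C=cloud("top",d)
p=np.load("pics/t0.npz")["p"]
for z0,z1 in((180,200),(136,150),(112,126)):
    m=(C[...,2]>z0)&(C[...,2]<z1); m[:145]=0;m[240:]=0;m[:,:200]=0;m[:,305:]=0
    v,u=np.nonzero(m); print(z0,m.sum(),C[m].mean(0) if m.sum() else 0,u.mean(),v.mean(), u.min(),u.max(),v.min(),v.max())
# base plate: z 8..20
m=((C[...,2]>7)).astype(np.uint8); m[:145]=0;m[240:]=0;m[:,:200]=0;m[:,305:]=0
P=C[(m>0)&(C[...,2]<20)]
r=cv2.minAreaRect(P[:,:2].astype(np.float32)); print(r,cv2.boxPoints(r))
```

```text
180 170 [562.81249873  62.42950438 189.2365982 ] 235.23529411764707 174.16470588235293 228 242 167 181
136 30 [553.3348498   39.31286306 139.87218666] 244.13333333333333 180.06666666666666 234 254 168 188
112 998 [560.01630645  64.68831114 119.85067852] 235.82064128256513 178.87675350701403 213 261 154 203
((532.3623657226562, 21.61029052734375), (321.59613037109375, 294.0571594238281), 89.27865600585938) [[ 383.3211  -137.32402]
 [ 677.3549  -141.02605]
 [ 681.4036   180.5446 ]
 [ 387.3698   184.24663]]
```

View pics/c0.png

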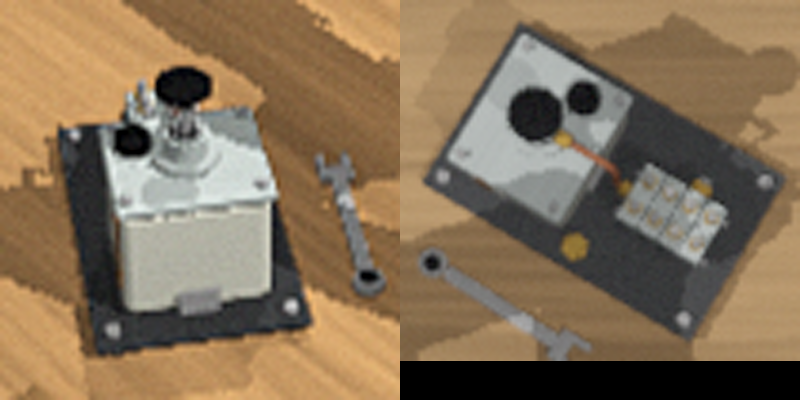

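```bash
cat >> h.py <<'E'
def go(p):
    o=st(); q=o["orientation"]; M=R.from_quat([q[1],q[2],q[3],q[0]]).as_matrix()
    print("tool axes x,y,z:\n",np.round(M.T,3),"\ndelta tool",np.round(M.T@(np.array(p)-o["tool_pos"]),1))
E
python3 - <<'E'
from h import *
for n,f,(u0,v0,u1,v1) in(("top","t0",(225,163,246,185)),("scene","s0",(248,192,266,206))):
    p=np.load(f"pics/{f}.npz")["p"][v0:v1,u0:u1].max(2)
    k,lab,s,c=cv2.connectedComponentsWithStats((p<60).astype(np.uint8))
    for i in range(1,k):
        if s[i,4]>15:
            uv=c[i]+[u0,v0]; print(n,s[i],uv,ray(n,*uv,190 if n=="top" else 186))
p=np.load("pics/t0.npz")["p"]; C=cloud("top",np.load("pics/t0.npz")["d"])
m=(p.max(2)<75)&(C[...,2]<25)|(C[...,2]>9); m=m.astype(np.uint8); z=np.zeros_like(m); z[148:238,203:303]=m[148:238,203:303]
# lid corners: minAreaRect of lid pixels
L=((C[...,2]>112)&(C[...,2]<126)).astype(np.uint8); L[:148]=0;L[238:]=0;L[:,:203]=0;L[:,303:]=0
v,u=np.nonzero(L); P=np.array([ray("top",a,b,120)[:2] for a,b in zip(u,v)],np.float32); r=cv2.minAreaRect(P); print("lid",r)
yaw=np.radians(-30.)
go([563,62,260])
E
```

```text
top [  4   6  13  13 141] [235.07092199 174.85815603] [560.71517524  62.83602704 190.        ]
scene [ 2  3 12 10 90] [255.53333333 199.1       ] [566.47455109  63.79518514 186.        ]
lid ((557.9395751953125, 54.07907485961914), (121.187744140625, 115.87977600097656), 59.23194122314453)
0.1 [289.6 609.2 201. ] [ 7.000e-04  9.755e-01 -2.201e-01 -1.000e-04] [-0.1  0.4  0.9] 87.72286105053034
tool axes x,y,z:
 [[ 0.903 -0.429  0.   ]
 [-0.429 -0.903  0.001]
 [-0.001 -0.001 -1.   ]] 
delta tool [481.9 376.9 -58.4]
```

```bash
python3 -m crank '[0,0,-12,0,0,7,0, 0,0,-12,0,0,7,0, 0,0,-12,0,0,7,0, 0,0,-12,0,0,7,0, 0,0,-12,0,0,7,0]' 20; python3 -m crank '[0,0,0,0,0,7,0, 0,0,0,0,0,7,0, 0,0,0,0,0,7,0, 0,0,0,0,0,7,0, 0,0,0,0,0,7,0]'; python3 -c "
from h import *
go([562,63,255])
print(proj('top',[522,-75,45]))"
```

```text
t: 0.52
tool_pos: [288.4, 606.3, 256.3]
orientation: [0.007, 0.861, -0.509, 0.001]
contact_force: [-0.2, -0.2, -0.8]
grip_width: 59.9
t: 0.93
tool_pos: [288.5, 606.7, 258.0]
orientation: [-0.005, -0.663, 0.749, -0.003]
contact_force: [-0.7, -0.3, -0.4]
grip_width: 26.4
0.9333 [288.5 606.7 258. ] [-0.0054 -0.6627  0.7489 -0.0029] [-0.7 -0.3 -0.4] 26.385044976358476
tool axes x,y,z:
 [[-0.122 -0.993  0.012]
 [-0.993  0.122  0.003]
 [-0.004 -0.011 -1.   ]] 
delta tool [ 506.4 -337.6    8.1]
[np.float64(282.2414590041729), np.float64(194.47424175552965)]
```

```bash
for i in 1 ; do python3 -m crank '[34,-22,-1,0,0,0,0, 34,-22,0,0,0,0,0, 34,-22,0,0,0,0,0, 34,-22,0,0,0,0,0, 34,-22,0,0,0,0,0]'; done;  python3 -m crank '[34,-22,0,0,0,0,0, 34,-22,0,0,0,0,0, 34,-22,0,0,0,0,0, 34,-22,0,0,0,0,0, 34,-22,0,0,0,0,0]'; python3 -c "
from h import *
go([562,63,230])"
```

```text
t: 1.35
tool_pos: [373.7, 422.9, 254.7]
orientation: [-0.009, -0.661, 0.75, -0.005]
contact_force: [0.9, -0.4, 0.2]
grip_width: 0.7
t: 1.77
tool_pos: [461.1, 233.6, 256.7]
orientation: [-0.01, -0.662, 0.749, -0.005]
contact_force: [1.3, 0.8, -0.4]
grip_width: 0.4
1.7667 [461.1 233.6 256.7] [-0.0099 -0.6623  0.7492 -0.0046] [ 1.3  0.8 -0.4] 0.4010187621107994
tool axes x,y,z:
 [[-0.123 -0.992  0.021]
 [-0.992  0.123  0.006]
 [-0.009 -0.02  -1.   ]] 
delta tool [ 156.4 -121.2   29.2]
```

```bash
python3 -m crank '[36,-28,3,0,-1.2,0,0, 36,-28,5,0,0,0,0, 36,-28,5,0,0,0,0, 36,-28,5,0,0,0,0, 8,-6,5,0,0,0,0]';  python3 - <<'E'
from h import *
save("top","t1")
go([562,63,195])
a=cv2.imread("pics/t1.png")[140:240,200:330]
cv2.imwrite("pics/c1.png",cv2.resize(a,None,fx=5,fy=5,interpolation=2))
E
```

```text
t: 2.18
tool_pos: [550.7, 77.1, 236.3]
orientation: [-0.0, -0.662, 0.75, 0.002]
contact_force: [-0.6, 0.0, 0.5]
grip_width: 0.8
2.2333 [550.1  77.  234.9] [-0.0013 -0.6615  0.75    0.0029] [-0.1 -1.  -1.3] 0.14409353534713476
tool axes x,y,z:
 [[-0.125 -0.992 -0.002]
 [-0.992  0.125  0.006]
 [-0.006  0.003 -1.   ]] 
delta tool [ 12.5 -13.8  39.8]
```

View pics/c1.png

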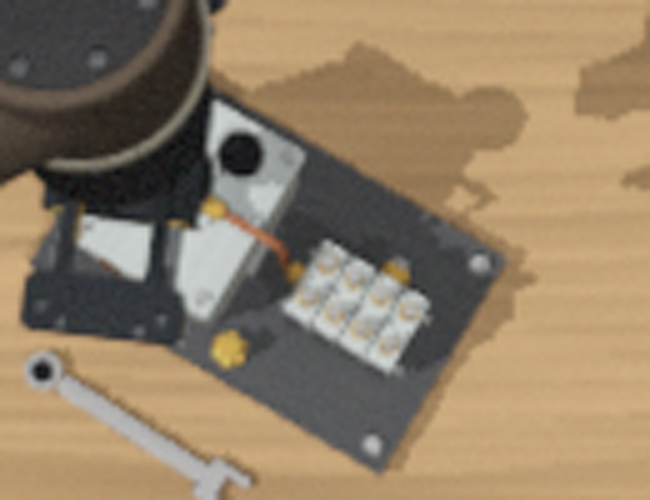

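Top view with the arm in place: the gland nut shows at full-image (279.6, 194) and is unobstructed, with the pin barely out. Next I centre the fingertips over the knob.

```bash
python3 -m crank '[7,-7,6,0,0,0,0, 6,-6,8,0,0,0,0, 0,-1,8,0,0,0,0, 0,0,7,0,0,0,0, 0,0,4,0,0,0,0]';  python3 - <<'E'
from h import *
save("scene","s1")
go([562,63,191])
a=cv2.imread("pics/s1.png")[150:270,200:320]
cv2.imwrite("pics/c2.png",cv2.resize(a,None,fx=5,fy=5,interpolation=2))
E
```

```text
t: 2.65
tool_pos: [562.1, 60.4, 198.0]
orientation: [-0.002, -0.66, 0.751, 0.004]
contact_force: [-0.7, -0.2, -1.1]
grip_width: 0.8
2.7 [561.6  60.5 197.4] [-0.0027 -0.6598  0.7514  0.0039] [-1.2 -0.2 -1.6] 0.5737612538978546
tool axes x,y,z:
 [[-0.129 -0.992 -0.001]
 [-0.992  0.129  0.009]
 [-0.009  0.002 -1.   ]] 
delta tool [-2.5 -0.1  6.4]
```

View pics/c2.png

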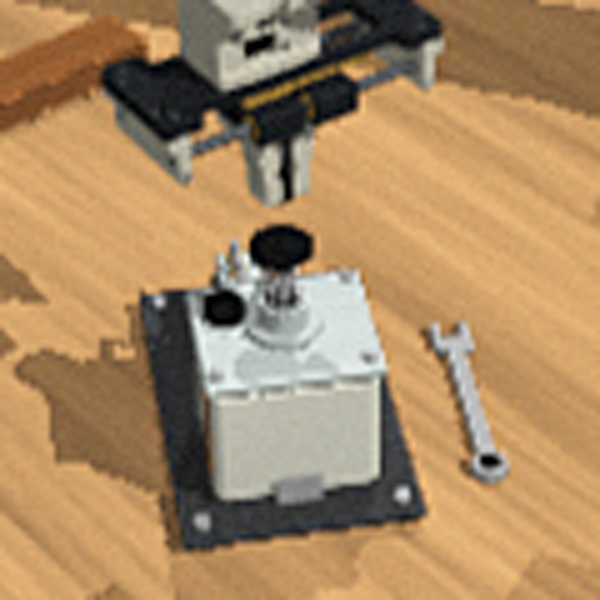

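Run:
```python
from h import *
print(proj("scene",[561.6,60.5,197.4]),proj("scene",[562,63,190]))
C=cloud("scene",np.load("pics/s1.npz")["d"])
for v in range(180,206,2): print(v,np.round(C[v,256],0),np.round(C[v,253],0))
d=np.load("pics/t1.npz")["d"]
```

```text
[np.float64(255.9584473832929), np.float64(195.08078540198215)] [np.float64(256.43307223095786), np.float64(197.38474553720624)]
180 [567.  69. 262.] [578.  68. 266.]
182 [567.  70. 255.] [580.  71. 262.]
184 [568.  70. 248.] [579.  70. 253.]
186 [568.  70. 241.] [581.  72. 248.]
188 [569.  71. 234.] [582.  73. 241.]
190 [571.  72. 228.] [580.  69. 231.]
192 [ 381. -160.   -1.] [ 393. -164.    2.]
194 [ 388. -151.   -3.] [ 400. -156.    0.]
196 [556.  54. 188.] [564.  48. 188.]
198 [565.  64. 189.] [571.  56. 188.]
200 [569.  69. 187.] [578.  66. 189.]
202 [576.  78. 188.] [582.  71. 187.]
204 [577.  78. 180.] [571.  56. 165.]
```

Run:
```python
from h import *
p,d=save("scene","s2"); C=cloud("scene",d)
st()
for v in range(186,202,2): print(v,np.round(C[v,256],0))
C0=cloud("scene",np.load("pics/s0.npz")["d"])
B=C0[200:256,440:512].reshape(-1,3); m=(np.hypot(B[:,0]-290,B[:,1]-609)<75)&(B[:,2]>100); print("s0 lowest near TCP",np.sort(B[m,2])[:12])
print(proj("scene",[289.6,609.2,201]))
```

```text
2.75 [561.9  60.6 198.3] [-0.0025 -0.66    0.7513  0.0037] [ 0.2  0.3 -0.5] 0.5847361223056017
186 [571.  73. 243.]
188 [570.  72. 235.]
190 [569.  70. 226.]
192 [ 381. -161.   -2.]
194 [ 391. -149.    0.]
196 [560.  59. 192.]
198 [563.  62. 187.]
200 [570.  71. 188.]
s0 lowest near TCP [223.12561634 224.46488568 225.18222166 225.29774094 225.80280826
 226.66405827 227.85542843 227.8735585  227.98289563 228.14142659
 228.94560833 229.06672129]
[np.float64(467.83016529237995), np.float64(245.109661986652)]
```

```bash
python3 -m crank '[-2,0,3,0,0,0,0, 0,0,3,0,0,0,0, 0,0,3,0,0,0,0, 0,0,3,0,0,0,0, 0,0,2,0,0,0,0]'
```

```text
t: 3.17
tool_pos: [562.4, 65.2, 184.9]
orientation: [-0.001, -0.661, 0.75, 0.003]
contact_force: [0.2, -0.7, 0.3]
grip_width: 0.2
```

```bash
python3 -m crank '[0,0,3,0,0,0,0, 0,0,2,0,0,0,0, 0,0,2,0,0,0,0, 0,0,2,0,0,0,0, 0,0,1,0,0,0,0]'
```

```text
t: 3.58
tool_pos: [562.3, 65.3, 173.9]
orientation: [-0.001, -0.661, 0.75, 0.003]
contact_force: [-0.1, 1.1, 0.3]
grip_width: 0.2
```

No contact at 174, so the tips really are about 25 mm higher than the reported TCP, as the depth image showed. I'll keep feeling for contact.

```bash
python3 -m crank '[0,0,2,0,0,0,0, 0,0,2,0,0,0,0, 0,0,1,0,0,0,0, 0,0,1,0,0,0,0, 0,0,1,0,0,0,0]'; python3 -c "
from h import *
p,d=save('scene','s3'); C=cloud('scene',d)
st()
for v in range(186,204,2): print(v,np.round(C[v,256],0))"
```

```text
t: 4.0
tool_pos: [562.3, 65.1, 166.1]
orientation: [-0.001, -0.661, 0.75, 0.003]
contact_force: [0.1, 0.0, -0.1]
grip_width: 0.2
4.05 [562.2  65.1 165.9] [-0.001  -0.6612  0.7502  0.003 ] [ 0.4  0.6 -0.3] 0.337147052289036
186 [595. 102. 271.]
188 [594. 101. 262.]
190 [573.  75. 231.]
192 [573.  76. 224.]
194 [574.  77. 217.]
196 [576.  78. 211.]
198 [570.  71. 196.]
200 [576.  77. 195.]
202 [574.  75. 185.]
```

```bash
python3 -m crank '[0,0,1,0,0,0,0, 0,0,1,0,0,0,0, 0,0,1,0,0,0,0, 0,0,1,0,0,0,0, 0,0,0,0,0,0,0]'
```

```text
t: 4.47
tool_pos: [562.5, 65.1, 164.1]
orientation: [-0.0, -0.662, 0.75, 0.002]
contact_force: [-2.9, -0.4, 5.4]
grip_width: 0.3
```

```bash
python3 -m crank '[0,0,5,0,0,0,0, 0,0,6,0,0,0,0, 0,0,6,0,0,0,0, 0,0,6,0,0,0,0, 0,0,3,0,0,0,0]'
```

```text
t: 4.88
tool_pos: [562.8, 65.1, 143.8]
orientation: [0.001, -0.662, 0.749, 0.001]
contact_force: [-5.9, 2.2, 12.4]
grip_width: 0.4
```

```bash
python3 -m crank '[0,0,4,0,0,0,0, 0,0,3,0,0,0,0, 0,0,3,0,0,0,0, 0,0,1,0,0,0,0, 0,0,0,0,0,0,0]'
```

```text
t: 5.3
tool_pos: [562.9, 65.1, 139.3]
orientation: [0.003, -0.663, 0.749, -0.0]
contact_force: [-4.7, 0.9, 10.5]
grip_width: 0.6
```

```bash
python3 -m crank '[0,0,3,0,0,0,0, 0,0,3,0,0,0,0, 0,0,3,0,0,0,0, 0,0,3,0,0,0,0, 0,0,2,0,0,0,0]'
```

```text
t: 5.72
tool_pos: [563.1, 65.1, 137.5]
orientation: [0.005, -0.665, 0.747, -0.003]
contact_force: [-5.5, -0.0, 11.9]
grip_width: 0.5
```

```bash
python3 -m crank '[0,0,6,0,0,0,0, 0,0,6,0,0,0,0, 0,0,6,0,0,0,0, 0,0,5,0,0,0,0, 0,0,5,0,0,0,0]'
```

```text
t: 6.13
tool_pos: [563.6, 65.1, 137.1]
orientation: [0.011, -0.668, 0.744, -0.008]
contact_force: [-18.5, 3.0, 38.6]
grip_width: 0.6
```

```bash
python3 -m crank '[0,0,-8,0,0,0,0, 0,0,-9,0,0,0,0, 0,0,-9,0,0,0,0, 0,0,-6,0,0,0,0, 0,0,-1,0,0,0,0]';  python3 - <<'E'
from h import *
save("top","t2")
go([562,64,168])
a=cv2.imread("pics/t2.png")[170:220,250:310]
b=cv2.imread("pics/t0.png")[170:220,250:310]
cv2.imwrite("pics/c3.png",np.hstack([cv2.resize(x,None,fx=6.5,fy=6.5,interpolation=2) for x in (b,a)]))
E
```

```text
t: 6.55
tool_pos: [564.0, 65.5, 176.3]
orientation: [0.014, -0.668, 0.744, -0.009]
contact_force: [0.3, -0.7, -0.3]
grip_width: 0.4
6.6 [563.9  65.5 175.9] [ 0.0138 -0.6681  0.7439 -0.009 ] [0.3 0.7 0.5] 0.7456354848911473
tool axes x,y,z:
 [[-0.107 -0.994 -0.009]
 [-0.994  0.107 -0.032]
 [ 0.033  0.005 -0.999]] 
delta tool [1.8 2.  7.8]
```

View pics/c3.png

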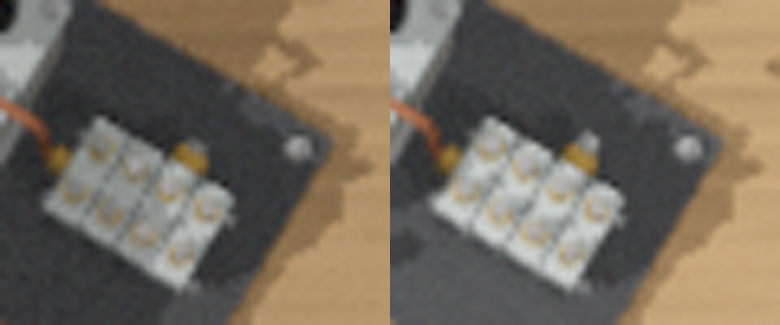

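```bash
cat >> h.py <<'E'
def pin(f):
    p=np.load(f"pics/{f}.npz")["p"].astype(np.float32)
    yaw=np.radians(-30.8); ax=np.array([np.cos(yaw),np.sin(yaw)]); pr=np.array([-ax[1],ax[0]])
    g0=ray("top",279.2,194.2,45)[:2]; S=np.arange(-10,46,2.); out=[]
    for s in S:
        uv=np.array([proj("top",[*(g0+ax*s+pr*w),47]) for w in(-3,-1.5,0,1.5,3)],np.float32)
        out.append(cv2.remap(p,uv[:,0].reshape(1,-1),uv[:,1].reshape(1,-1),1).reshape(-1,3).mean(0))
    out=np.array(out); sat=out[:,0]-out[:,2]; b=out[:,2]
    print(f,"\n s  ",*[f"{int(x):4d}" for x in S],"\nblue",*[f"{int(x):4d}" for x in b],"\nr-b ",*[f"{int(x):4d}" for x in sat])
E
python3 - <<'E'
from h import *
pin("t0");pin("t1");pin("t2")
E
```

```text
t0 
 s    -10   -8   -6   -4   -2    0    2    4    6    8   10   12   14   16   18   20   22   24   26   28   30   32   34   36   38   40   42   44 
blue  159  161  137   92   60   55   64   80   92   86   68   58   58   56   57   58   57   55   55   56   57   58   60   62   65   64   65   68 
r-b     0    0   15   51   82   84   68   38   11    0   -1   -2   -3   -3   -2   -2   -3   -2   -1   -1   -2   -2   -2   -2    0    6   22   44
t1 
 s    -10   -8   -6   -4   -2    0    2    4    6    8   10   12   14   16   18   20   22   24   26   28   30   32   34   36   38   40   42   44 
blue  178  180  156  106   68   64   75   95  107   99   79   67   66   67   68   67   67   67   67   67   68   70   73   76   78   77   77   81 
r-b     0    0   17   55   90   93   74   40   12    0   -1   -2   -2   -3   -3   -2   -2   -1   -2   -1    0   -1   -1   -2   -2    6   25   47
t2 
 s    -10   -8   -6   -4   -2    0    2    4    6    8   10   12   14   16   18   20   22   24   26   28   30   32   34   36   38   40   42   44 
blue  177  180  156  105   68   66   76   97  118  130  128  107   77   68   67   66   66   66   66   67   67   67   72   75   75   77   77   80 
r-b     0    0   16   55   90   91   73   40   11    2    1    0    0   -2   -3   -3   -3   -2   -2   -1   -1   -1   -2   -3   -2    6   25   47
```

```bash
python3 -m crank '[2,2,4,0,-0.5,0,0, 0,0,0,-1.8,0,0,0, 0,0,2,0,0,0,0, 0,0,2,0,0,0,0, 0,0,0,0,0,0,0]'; python3 -c "
from h import *
go([562,64,165])"
```

```text
t: 7.02
tool_pos: [560.0, 63.5, 163.4]
orientation: [0.006, -0.668, 0.744, 0.007]
contact_force: [-1.3, 1.6, 4.6]
grip_width: 0.5
7.0167 [560.   63.5 163.4] [ 0.0055 -0.668   0.7441  0.0074] [-1.3  1.6  4.6] 0.4871116844699255
tool axes x,y,z:
 [[-0.108 -0.994 -0.018]
 [-0.994  0.107  0.004]
 [-0.002  0.018 -1.   ]] 
delta tool [-0.8 -1.9 -1.6]
```

```bash
python3 -m crank '[0,-2,7,0,-1,0,0, 0,0,7,0,0,0,0, 0,0,7,0,0,0,0, 0,0,7,0,0,0,0, 0,0,6,0,0,0,0]'
```

```text
t: 7.43
tool_pos: [562.2, 63.5, 136.7]
orientation: [0.014, -0.669, 0.743, 0.011]
contact_force: [-30.8, 4.8, 72.7]
grip_width: 0.2
```

```bash
python3 -m crank '[0,0,-8,0,0,0,0, 0,0,-9,0,0,0,0, 0,0,-9,0,0,0,0, 0,0,-4,0,0,0,0, 0,0,-1,0,0,0,0]';  python3 - <<'E'
from h import *
save("top","t3")
go([561.5,63.5,165])
pin("t3")
d=np.abs(np.load("pics/t3.npz")["p"].astype(int)-np.load("pics/t2.npz")["p"])[180:225,255:300].max(2); print("diff px>40",np.argwhere(d>40)+[180,255])
E
```

```text
t: 7.85
tool_pos: [561.9, 63.3, 171.6]
orientation: [0.017, -0.67, 0.742, 0.009]
contact_force: [0.5, -1.1, -0.6]
grip_width: 0.5
7.9 [561.9  63.2 171.4] [ 0.0172 -0.6699  0.7422  0.0091] [0.1 0.2 0.4] 0.3536514420606982
tool axes x,y,z:
 [[-0.102 -0.994 -0.038]
 [-0.995  0.102 -0.009]
 [ 0.013  0.037 -0.999]] 
delta tool [-0.   0.5  6.4]
t3 
 s    -10   -8   -6   -4   -2    0    2    4    6    8   10   12   14   16   18   20   22   24   26   28   30   32   34   36   38   40   42   44 
blue  178  180  157  107   70   65   76   96  117  132  141  140  129  103   75   68   67   68   68   65   65   68   73   73   73   77   77   82 
r-b     0    1   16   54   89   91   74   40   12    2    0    0    0   -1   -1   -1   -2   -2   -1   -1    0    0   -2   -3   -1    6   25   47
diff px>40 [[190 281]
 [190 282]]
```

```bash
python3 -m crank '[0,0,2,-0.5,2.2,0,0, 0,0,2,0,0,0,0, 0,0,6,0,0,0,0, 0,0,6,0,0,0,0, 0,0,6,0,0,0,0]'; python3 -c "
from h import *
go([561.5,63.5,137])"
```

```text
t: 8.32
tool_pos: [561.5, 62.4, 148.7]
orientation: [-0.0, -0.67, 0.742, -0.001]
contact_force: [-4.8, 1.8, 14.3]
grip_width: 0.4
8.3167 [561.5  62.4 148.7] [-4.000e-04 -6.703e-01  7.421e-01 -7.000e-04] [-4.8  1.8 14.3] 0.41076752611722467
tool axes x,y,z:
 [[-0.102 -0.995  0.002]
 [-0.995  0.102 -0.001]
 [ 0.    -0.002 -1.   ]] 
delta tool [-1.1  0.1 11.7]
```

```bash
python3 -m crank '[0,0,6,0,0,0,0, 0,0,6,0,0,0,0, 0,0,5,0,0,0,0, 0,0,4,0,0,0,0, 0,0,-6,0,0,0,0]';python3 -m crank '[0,0,-8,0,0,0,0, 0,0,-9,0,0,0,0, 0,0,-7,0,0,0,0, 0,0,-5,0,0,0,0, 0,0,0,0,0,0,0]';  python3 - <<'E'
from h import *
save("top","t4")
go([561.5,63.5,165])
pin("t4")
E
```

```text
t: 8.73
tool_pos: [561.6, 62.5, 144.0]
orientation: [0.003, -0.672, 0.74, -0.002]
contact_force: [-1.4, 0.1, 4.5]
grip_width: 0.5
t: 9.15
tool_pos: [561.3, 62.3, 175.0]
orientation: [0.005, -0.672, 0.74, -0.002]
contact_force: [0.6, -0.8, 0.6]
grip_width: 0.6
9.2 [560.9  62.2 174.3] [ 0.0043 -0.6724  0.7402 -0.0013] [-0.8  0.3 -0.3] 0.4350445777450215
tool axes x,y,z:
 [[-0.096 -0.995 -0.005]
 [-0.995  0.096 -0.008]
 [ 0.008  0.004 -1.   ]] 
delta tool [-1.3 -0.4  9.3]
t4 
 s    -10   -8   -6   -4   -2    0    2    4    6    8   10   12   14   16   18   20   22   24   26   28   30   32   34   36   38   40   42   44 
blue  177  180  156  106   69   65   76   97  119  133  142  147  150  150  135  109   78   64   65   66   67   69   72   75   75   77   78   80 
r-b     0    0   16   54   89   91   73   40   10    1    0    0    0    0    0    0    0    0   -1   -1   -1    0   -1   -2    0    6   25   48
```

```bash
python3 -m crank '[-1,0,5,0,0,0,0, 0,0,4,0,0,0,0, 0,0,6,0,0,0,0, 0,0,6,0,0,0,0, 0,0,6,0,0,0,0]'; python3 -m crank '[0,0,6,0,0,0,0, 0,0,6,0,0,0,0, 0,0,6,0,0,0,0, 0,0,5,0,0,0,0, 0,0,-5,0,0,0,0]';python3 -m crank '[0,0,-8,-0.4,0,0,0, 0,0,-9,0,0,0,0, 0,0,-7,0,0,0,0, 0,0,-5,0,0,0,0, 0,0,0,0,0,0,0]';  python3 - <<'E'
from h import *
save("top","t5")
go([561.5,63.5,165])
pin("t5")
E
```

```text
t: 9.62
tool_pos: [561.0, 63.2, 146.2]
orientation: [0.004, -0.673, 0.74, -0.001]
contact_force: [-4.9, 1.1, 15.0]
grip_width: 0.3
t: 10.03
tool_pos: [561.1, 63.2, 143.5]
orientation: [0.005, -0.676, 0.737, -0.005]
contact_force: [-0.8, -1.5, 5.5]
grip_width: 0.4
t: 10.45
tool_pos: [560.7, 63.3, 174.3]
orientation: [0.003, -0.676, 0.737, -0.003]
contact_force: [0.7, 0.6, -0.3]
grip_width: 0.2
10.5 [560.4  63.2 173.6] [ 0.0027 -0.676   0.7369 -0.0026] [-0.2 -0.7 -0.1] 0.48921199084859257
tool axes x,y,z:
 [[-0.086 -0.996 -0.001]
 [-0.996  0.086 -0.007]
 [ 0.007 -0.    -1.   ]] 
delta tool [-0.4 -1.   8.6]
t5 
 s    -10   -8   -6   -4   -2    0    2    4    6    8   10   12   14   16   18   20   22   24   26   28   30   32   34   36   38   40   42   44 
blue  177  180  157  105   66   64   75   95  117  133  142  147  150  152  152  150  137  110   81   68   66   68   72   73   75   77   77   80 
r-b     0    0   15   55   91   92   74   40   11    1    0    1    1    1    1    0    0    0    0   -1   -2   -2   -1   -2   -1    6   25   48
```

```bash
python3 -m crank '[0,-1,5,0,0,0,0, 0,0,4,0,0,0,0, 0,0,6,0,0,0,0, 0,0,6,0,0,0,0, 0,0,6,0,0,0,0]'; python3 -m crank '[0,0,6,0,0,0,0, 0,0,6,0,0,0,0, 0,0,6,0,0,0,0, 0,0,5,0,0,0,0, 0,0,-5,0,0,0,0]';python3 -m crank '[0,0,-8,-0.4,0,0,0, 0,0,-9,0,0,0,0, 0,0,-7,0,0,0,0, 0,0,-5,0,0,0,0, 0,0,0,0,0,0,0]';  python3 - <<'E'
from h import *
save("top","t6")
go([561.5,63.5,165])
pin("t6")
E
```

```text
t: 10.92
tool_pos: [561.5, 63.1, 145.6]
orientation: [0.002, -0.676, 0.737, -0.003]
contact_force: [-5.2, 0.9, 14.7]
grip_width: 0.4
t: 11.33
tool_pos: [561.6, 63.1, 143.5]
orientation: [0.004, -0.679, 0.734, -0.006]
contact_force: [-1.6, -1.6, 5.8]
grip_width: 0.4
t: 11.75
tool_pos: [561.2, 63.1, 174.2]
orientation: [0.002, -0.679, 0.734, -0.004]
contact_force: [0.0, -0.1, -0.4]
grip_width: 0.3
11.8 [560.9  63.1 173.5] [ 0.0016 -0.6792  0.734  -0.0038] [ 0.5  0.1 -1.3] 0.11342078533914043
tool axes x,y,z:
 [[-0.077 -0.997  0.003]
 [-0.997  0.077 -0.008]
 [ 0.007 -0.003 -1.   ]] 
delta tool [-0.5 -0.5  8.5]
t6 
 s    -10   -8   -6   -4   -2    0    2    4    6    8   10   12   14   16   18   20   22   24   26   28   30   32   34   36   38   40   42   44 
blue  177  180  156  105   67   63   64   64   74  105  133  146  152  153  152  152  152  148  135  103   73   69   73   74   76   78   78   80 
r-b     0    0   15   55   90   93   80   51   14    2    1    0    0    0    0    1    1    1    0    0   -1   -1   -2   -2   -2    6   25   48
```

```bash
python3 -m crank '[0,0,5,0,0,0,0, 0,0,4,0,0,0,0, 0,0,6,0,0,0,0, 0,0,6,0,0,0,0, 0,0,6,0,0,0,0]'; python3 -m crank '[0,0,6,0,0,0,0, 0,0,6,0,0,0,0, 0,0,6,0,0,0,0, 0,0,5,0,0,0,0, 0,0,-5,0,0,0,0]';python3 -m crank '[0,0,-8,-0.4,0,0,0, 0,0,-9,0,0,0,0, 0,0,-9,0,0,0,0, 0,0,-9,0,0,0,0, 0,0,-9,0,0,0,0]'; python3 -m crank '[0,0,-15,0,0,0,0, 0,0,-15,0,0,0,0, 0,0,-15,0,0,0,0, 0,0,-15,0,0,0,0, 0,0,0,0,0,0,0]';  python3 - <<'E'
from h import *
save("top","t7"); p,_=save("scene","s4")
st()
pin("t7")
a=cv2.imread("pics/t7.png")[150:245,200:310]
b=cv2.imread("pics/s4.png")[170:265,200:310]
cv2.imwrite("pics/c4.png",np.hstack([cv2.resize(x,(400,345),interpolation=2) for x in (a,b)]))
E
```

```text
t: 12.22
tool_pos: [560.9, 63.0, 145.5]
orientation: [0.001, -0.679, 0.734, -0.004]
contact_force: [-5.7, 1.0, 14.1]
grip_width: 0.6
t: 12.63
tool_pos: [561.0, 63.0, 143.5]
orientation: [0.003, -0.682, 0.731, -0.008]
contact_force: [0.1, -0.2, 4.8]
grip_width: 0.7
t: 13.05
tool_pos: [559.4, 62.9, 188.4]
orientation: [-0.0, -0.682, 0.731, -0.005]
contact_force: [-0.4, 0.7, 0.3]
grip_width: 0.7
t: 13.47
tool_pos: [557.9, 63.0, 250.8]
orientation: [-0.003, -0.682, 0.731, -0.004]
contact_force: [0.7, 0.9, -0.1]
grip_width: 0.4
13.5667 [556.7  63.  248. ] [-0.0039 -0.682   0.7314 -0.0028] [-0.8  0.3 -1. ] 0.8660557580999085
t7 
 s    -10   -8   -6   -4   -2    0    2    4    6    8   10   12   14   16   18   20   22   24   26   28   30   32   34   36   38   40   42   44 
blue  179  182  157  106   69   65   75   84   89   99  120  140  150  154  154  155  154  151  146  128   97   73   73   76   75   77   78   80 
r-b     0    0   16   56   91   93   75   44   14    1    0    0    0    0    0    1    1    1    0    0    0   -1   -2   -2   -1    6   25   49
```

View pics/c4.png

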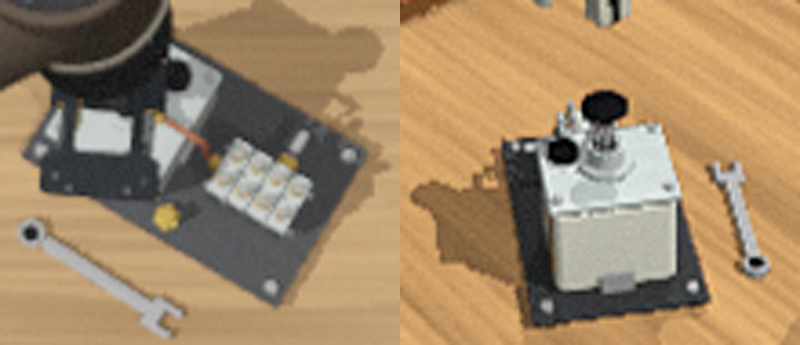

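The pin now stands out and its dark groove is clear of the brass nut (left panel, about (295, 150)). The knob is up, and the pump, plug and wrench haven't moved. I'm handing in.

```bash
python3 -m crank '[0,0,-6,0,0,0,0, 0,0,-6,0,0,0,0, 0,0,0,0,0,0,0, 0,0,0,0,0,0,0, 0,0,0,0,0,0,0]'; python3 -c "
from h import *
st(); manip.job_done()"
```

```text
t: 13.98
tool_pos: [555.1, 62.8, 258.0]
orientation: [-0.007, -0.682, 0.732, -0.001]
contact_force: [0.3, 0.5, 0.3]
grip_width: 0.3
13.9833 [555.1  62.8 258. ] [-0.0066 -0.6818  0.7315 -0.0015] [0.3 0.5 0.3] 0.2760074846934235
the job is handed in; nothing more can be done
```

The lubricator is primed and the job is handed in at 14.0 s. I pressed the knob six times with the shut fingertips, letting it spring back up after each press. I then raised the arm well clear.

- **Pin:** in the last top view its tip had moved out about 20 mm since the start, to roughly 22 mm. The dark groove shows beside the gland nut with steel visible behind it. The image is coarse (about 3 mm per pixel), so allow about 1 mm either way. After the fifth press the pin was only at about 20 mm, right on the limit, so I gave it one more.
- **Surroundings:** the pump and pin block stayed put in the image comparison after the second press. In the last pictures the pump, plug and wrench look where they were and the knob is up. I did not compare the other items before and after. The force on the tool reads about zero.

**Disagreements and rough spots:**
- **Fingertip height:** the fingertips are really about 25 mm above the reported tool point. I saw this in the depth image and confirmed it by feeling for contact with the knob.
- **Press force:** the second press hit its stop at about 73 N on the wrist, under the 120 N limit, so I pressed more gently after that.
- **Press depth:** for the last four presses I took no reading at the very bottom. That they were full comes from the pin's travel, 3.4 to 4.2 mm per press until the last, which added only 1.6 mm.

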